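# Fetch a calculator from the latched counter case

## Robot

A 7-joint arm with a two-finger parallel gripper is mounted at the origin on the work surface. World frame = base frame: x ahead of the robot, y to its left, z up, the work surface at z = 0. Lengths are in m, angles in rad, forces in N, time in s.
With the tool pointing down it reaches from about 0.4 to 0.85 m from the base axis. Payload 4.5 kg.
Tool frame: the origin (TCP) lies at the very end of the fingers, on their centre line; the grasp point (between the pads) lies 19 mm behind it; y points along the fingers, x is the direction in which the jaws open and shut, and the axes are right-handed (so a half turn about y gives the same grasp; the last joint's range is limited). The gripper opens to 88 mm and grips with 3 to 60 N. Pads are 18 mm wide; open, the fingers measure 123 mm over their backs; the gripper's body (75 mm by 187 mm) begins 45 mm behind the grasp point.
Start: joints at [-1.067, 0.689, -0.195, 1.565, 0.157, 0.902, -0.215], TCP at [0.283, 0.557, 0.239] pointing down, gripper open.
Joint ranges: [-3.01, 3.01], [-0.46, 2.08], [-1.47, 1.51], [0.13, 2.56], [-1, 4.14], [0.04, 2.09], [-2.66, 2.66]. Speed limits (rad/s): [2.57, 2.57, 3.14, 3.14, 3.14, 3.14, 3.14].

## Interface

Orientations are given as a unit quaternion [x, y, z, w].
In Python, from plant import r gives the robot as it stands.
- The arm moves only by the shell command python3 -m inch 'ROWS' [OPENING] [FORCE]. ROWS is JSON, a list of rows, each a list of 6 numbers: the shift along the tool's x, y, z in mm, then the turn, a rotation vector about the tool's x, y, z in rad. In form: [[x, y, z, ax, ay, az], ...]. A call has 1 to 12 rows; each row shifts and turns the commanded pose from where the row before left it, along the tool's axes as they then stand; what a row does not reach is not made up. A row lasts 1/12 s, in which the tool goes at most 41.7 mm and 7.16 degrees, less where a joint would pass 70% of its speed; a pose out of reach is approached as far as the arm can. A call is refused whole if a number of a shift passes 41.7 or a number of a turn 0.125, either way. A call with a gripper value outside its range is refused whole. OPENING is the finger opening in mm, from 0 to 88.1, set as the call begins (- or left out, the last holds). The fingers move at their own pace and stop on an object; FORCE is the grip in N (left out, the last holds). Time passes only in rows, so rows that do not move let the fingers close. It gives the time, the measured TCP pose, the force and the opening at its end, in the units of the state.
- r.get_state(): the state, without advancing time (a new reading comes with each control period).
- r.snapshot(name): name is "side" or "top"; returns a dict with "img" (480x640x3 uint8, red, green, blue), "range_z" (480x640 float32, m along the optical axis (not along the pixel's ray), 0 where there is no reading), "mtx" (3x3 intrinsics, pixels), "camera_from_world" (4x4, takes a point from world to camera coordinates). Camera axes: x right, y down, z forward; pixel columns grow to the right and rows downward; lengths in m; the calibration is good to about 2 mm. A picture is of the moment at which its call begins.
- r.finish_job(): hands the job in, once; it reports no verdict.
The state is a dict: "clock": time; "q": joint angles; "qd": joint speeds; "joint_torque": joint torques, N m; "tool_pos": TCP position; "eef_rot": TCP orientation; "contact_force": force on the tool from outside, world axes, zero at the start; "moment": the same for the moment, N m; "opening": opening from 0.0 (shut) to 1.0 (fully open).
Only numpy, scipy, OpenCV 4.12 (cv2) and the standard library are available. Lean on these libraries where they do the work, as an engineer would, in place of code of your own. Each camera call takes 0.05 s, during which the arm holds its last target.

## Task

The school's order needs the red calculator from the latched clear-topped case: turn the latch knob a quarter turn anticlockwise to release the lid, swing the lid right up to its stop, and lay the red calculator flat, face up, on the floor of the green bin, setting it down rather than dropping it. Then shut the lid down flush and turn the knob back to latch it. Leave the other two calculators where they lie and do not knock the bin, the carton or the flask out of place.

Things in the scene. Friction and masses are not known exactly. Their poses are not given: they have to be found in the camera images.
- case: Fixed shallow aluminium case, 210 (x) x 330 (y) x 66 mm high without lid, walls 6 mm. Origin: centre of its underside, on the table. +x points from the latch side (front, towards the robot, within 0.2 rad) to the hinge side, +y left, z up. Inside, the foam floor is 12 mm above the origin; three raised foam cradles (46 mm wide, tops at 22 mm) at x = 5, y = -95, 0, 95 mm carry one calculator each.
- lid (a joint): Lid angle, rad: 0 shut flush, grows as it opens upwards to a stop at 1.50. A stiff friction hinge keeps it at any angle where it is left; 8 N lifts it at the handle, 5 N pushes it shut. Cannot open while latched. Lid: aluminium frame 12 mm thick with a clear window, 330 mm wide, 232 mm from hinge line to front edge, overhanging the case's front wall by 22 mm.
- lid_hinge (a point): Middle of the hinge line at the lid's lower rear edge, 66 mm above the table, at x = 105 mm, y = 0 in the case's frame. The hinge line runs along the case's y. Its axes turn with the lid.
- lid_lip (a point): Middle of the lower front edge of the lid, on the underside plane, 232 mm from the hinge line; the top face is 12 mm above the underside. The front 47 mm of the lid is a solid rail, bare on its left third (case y above 90 mm). Its axes turn with the lid.
- latch (a joint): Knob angle, rad: 0 latched (wing across the front edge, white pointer line to the front), pi/2 released (wing along the front edge, pointer to the right, the case's -y). Positive is anticlockwise from above; stops at both ends. Stays where left (0.10 N m, 3 to 4 N at a wing's end). Its cam tongue under the lid frees the lid above about 1.1 rad, and goes home only with the lid below 0.015 rad.
- latch_hub (a point): Centre of the black wing knob on its turning axis, 18 mm above the lid's top face, 170 mm from the hinge line, 105 mm to the right of the lid's middle (case y = -105 mm). The wing is a bar 76 x 14 mm, 20 mm high, from 8 to 28 mm above the top face; push an end round with a fingertip, or pinch it. Axes turn with the knob: x along the wing away from the pointer end, z out of the lid.
- latch_pointer (a point): Pointer end of the wing (the end with the white line), 38 mm from the knob's axis, at mid height of the wing.
- calc_red: Red pocket calculator, 150 (x) x 62 (y) x 18 mm, about 0.13 kg, screen at its +x end, keys up. Origin: centre of its underside; z up through its face. It lies on one of the three cradles (which one varies), its x along the case's x, its long edges overhanging the cradle by 8 mm, 33 mm from the next calculator.
- calc_black: Black calculator of the same size, same axes, on another cradle; stays in the case.
- calc_white: White calculator of the same size, same axes, on another cradle; stays in the case.
- bin: Loose green open picking bin, about 0.6 kg, 240 (x) x 200 (y) mm outside, walls and floor 5 mm, 100 mm high at its back (+x), 60 mm at its low front (-x), the sides stepping between; empty. Stands to the left or the right of the case, front towards the robot. Origin: centre of its underside; z up.
- carton: Open cardboard tray 220 x 190 x 75 mm holding boxes of pens, on the other side of the case. Origin: centre of its underside. Leave alone.
- flask: Grey drinks flask, 68 mm across, 190 mm tall, standing. Origin: centre of its underside. Leave alone.
- lid_handle (a point): Middle of the round bar of the lid's dark bow handle: 12 mm thick, 90 mm long along the case's y, its centre line 35 mm above the lid's top face (29 mm of free gap), 205 mm from the hinge line and 30 mm to the left of the lid's middle. Its axes turn with the lid: z out of the lid's top face.

How it is judged:
By the outcome, as a careful person would: the job done as asked, in the order asked, and still so for the second after the job is handed in, with the robot touching nothing.
It also fails if it takes over 72 s, if anything falls off the work surface, if the arm or the gripper's body presses on something with over 40 N, if the wrist force passes 120 N, or if a joint passes its speed limit or range.

## Working session

There is one attempt and no reset: what is moved stays moved. The work goes in short steps, Python scripts to look and compute and a shell command to move; the robot and the scene stay as the last step left them, time stands still between calls to the robot, and variables do not carry over. Pictures are saved under pics/ and viewed, and the job is handed in when it is done.

```bash
ls; mkdir -p pics; python3 - <<'E'
from plant import r
import cv2,numpy as np
print(r.get_state())
for n in("top","side"):
    s=r.snapshot(n); cv2.imwrite(f"pics/{n}0.png",s["img"][:,:,::-1]); print(n,s["mtx"].tolist(),np.round(s["camera_from_world"],4).tolist())
    np.savez(f"pics/{n}0.npz",**s)
E
```

```text
pics
{'clock': 0.0, 'q': array([-1.06721496,  0.69001146, -0.19447353,  1.56631046,  0.15730034,
        0.90250273, -0.21510302]), 'qd': array([-0.0006312 ,  0.00184537, -0.00039394, -0.00014335,  0.00051045,
       -0.00145298, -0.00031056]), 'joint_torque': array([-1.25149018e-04, -5.27590442e+01, -1.26701698e+00, -1.53437376e+01,
       -5.26601414e-02,  6.46327069e-03,  1.60459613e-04]), 'tool_pos': array([0.2827151 , 0.55670654, 0.23790081]), 'eef_rot': array([ 0.60301609,  0.36939079, -0.37043988, -0.60224276]), 'contact_force': array([ 0.8119754 , -0.78660977,  0.92070599]), 'moment': array([-0.00886859,  0.0129668 ,  0.00679785]), 'opening': 0.9999657165925162}
top [[477.74645990498533, 0.0, 319.46204411264307], [0.0, 477.74645990498533, 243.60667680888218], [0.0, 0.0, 1.0]] [[-0.0275, -0.9993, -0.0245, 0.0305], [-0.9957, 0.0296, -0.0875, 0.5792], [0.0882, 0.022, -0.9959, 0.9836], [0.0, 0.0, 0.0, 1.0]]
side [[534.1743973362152, 0.0, 320.83881260541693], [0.0, 534.1743973362152, 229.5714651199615], [0.0, 0.0, 1.0]] [[0.9844, -0.1754, -0.0138, -0.5681], [-0.1198, -0.611, -0.7825, 0.1584], [0.1288, 0.772, -0.6224, 1.0595], [0.0, 0.0, 0.0, 1.0]]
```

View pics/top0.png

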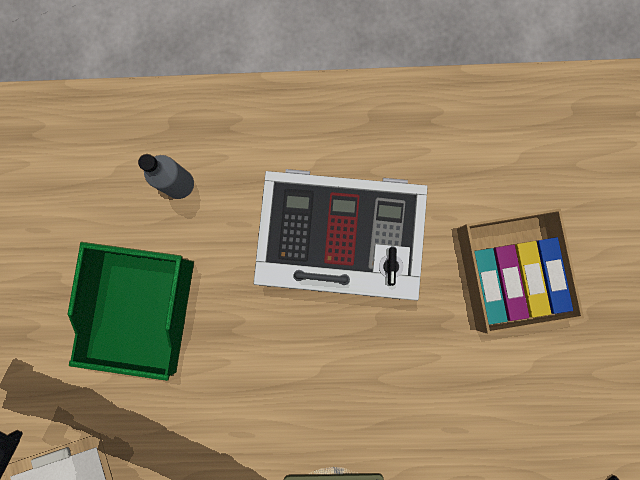

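View pics/side0.png

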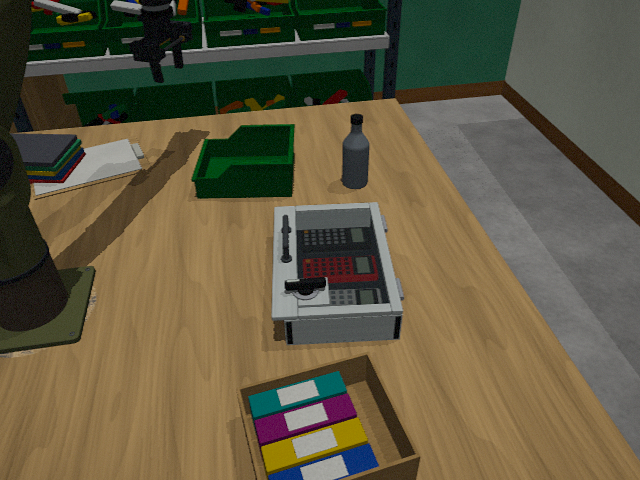

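The top view shows the case around (340,235), with the red calculator in the middle at (341,228). The knob is at (391,266), the handle at (321,277), the bin at (130,310), the flask at (170,178) and the carton at (517,270). Next I'll measure these.

```bash
cat > h.py <<'E'
import numpy as np,cv2
from scipy.spatial.transform import Rotation as R
def cast(s,uv,z):
    K=s["mtx"];T=s["camera_from_world"];c=-T[:3,:3].T@T[:3,3]
    uv=np.atleast_2d(np.array(uv,float));d=(np.c_[uv,np.ones(len(uv))]@np.linalg.inv(K).T)@T[:3,:3]
    return c+d*((z-c[2])/d[:,2])[:,None]
def cloud(s):
    K=s["mtx"];T=s["camera_from_world"];v,u=np.mgrid[:480,:640]
    z=s["range_z"];p=np.stack([(u-K[0,2])*z/K[0,0],(v-K[1,2])*z/K[1,1],z],-1)
    P=(p-T[:3,3])@T[:3,:3]; P[z==0]=np.nan; return P
def proj(s,p):
    T=s["camera_from_world"];q=np.atleast_2d(p)@T[:3,:3].T+T[:3,3];q=q@s["mtx"].T;return q[:,:2]/q[:,2:]
E
python3 - <<'E'
from h import *
s=dict(np.load("pics/top0.npz")); P=cloud(s); im=s["img"].astype(int)
def box(m,z,name):
    c=max(cv2.findContours(m.astype(np.uint8),cv2.RETR_EXTERNAL,cv2.CHAIN_APPROX_NONE)[0],key=cv2.contourArea)
    w=cast(s,c[:,0],z)[:,:2]
    rc=cv2.minAreaRect((w*1000).astype(np.float32)); print(name,rc, np.round(cv2.boxPoints(rc)).tolist()); return rc
H=P[:,:,2]
sl=np.zeros((480,640),bool); sl[150:320,240:440]=1
box(sl&(H>.068)&(H<.13),.078,"lid")
m=sl&(im.min(2)>150)&(H>.06); box(m,.078,"lidwhite")
knob=sl&(H>.098)&(P[:,:,0]<.63)
n,l,st,ce=cv2.connectedComponentsWithStats(knob.astype(np.uint8))
for i in range(1,n):
    if st[i,4]>25:
        q=P[l==i]; print("hi",st[i],np.round(q.mean(0),4),"zmed",np.median(q[:,2]).round(4)); print(cv2.minAreaRect((q[:,:2]*1000).astype(np.float32)))
red=(im[:,:,0]>90)&(im[:,:,1]<60)&sl
box(red,.040,"red")
g=(im[:,:,1]>im[:,:,0]+40)&(im[:,:,1]>im[:,:,2]+25); g[:, 250:]=0
print("bin heights",np.nanpercentile(H[g],[1,10,50,90,99]))
for lo,hi in((.093,.106),(.055,.065),(-.005,.012)):
    q=P[g&(H>lo)&(H<hi)]; print(lo,len(q),cv2.minAreaRect((q[:,:2]*1000).astype(np.float32)))
    print(np.round(cv2.boxPoints(cv2.minAreaRect((q[:,:2]*1000).astype(np.float32)))).tolist())
q=P[120:210,120:210].reshape(-1,3); q=q[q[:,2]>.12]; print("flask",q.mean(0),q[:,2].max())
E
```

```text
lid ((596.6760864257812, -30.298675537109375), (329.4075927734375, 239.21878051757812), 82.91197967529297) [[458.0, -179.0], [695.0, -209.0], [736.0, 118.0], [498.0, 148.0]]
lidwhite ((596.6573486328125, -30.550918579101562), (328.2923583984375, 237.71517944335938), 82.91048431396484) [[458.0, -179.0], [694.0, -208.0], [735.0, 118.0], [499.0, 147.0]]
hi [388 246   9  40 282] [ 0.5263 -0.1268  0.1051] zmed 0.1052
((526.4974365234375, -127.21368408203125), (14.159649848937988, 75.66988372802734), 86.05715942382812)
hi [295 272  53  11 326] [0.5084 0.011  0.118 ] zmed 0.1182
((508.4372863769531, 10.816165924072266), (100.14566802978516, 12.005847930908203), 82.97258758544922)
red ((609.44580078125, -33.234405517578125), (61.27437210083008, 149.2872772216797), 83.30037689208984) [[532.0, -55.0], [680.0, -72.0], [687.0, -12.0], [539.0, 6.0]]
bin heights [0.00132886 0.00337496 0.00608918 0.09883632 0.10264317]
0.093 1236 ((499.0367736816406, 398.299560546875), (205.73190307617188, 152.96771240234375), 80.61786651611328)
[[407.0, 309.0], [558.0, 284.0], [591.0, 487.0], [440.0, 512.0]]
0.055 729 ((370.26934814453125, 419.3168029785156), (204.99139404296875, 91.19910430908203), 79.40687561035156)
[[307.0, 327.0], [396.0, 310.0], [434.0, 512.0], [344.0, 528.0]]
-0.005 7902 ((450.49713134765625, 405.08001708984375), (196.25375366210938, 230.45065307617188), 80.50809478759766)
[[321.0, 327.0], [548.0, 289.0], [580.0, 483.0], [353.0, 521.0]]
flask [0.7187209  0.31320846 0.15092027] 0.1943377683081777
```

```bash
cat > st.py <<'E'
from h import *
from plant import r
import sys
C=np.array([.7085,-.0443,.066]); YAW=np.radians(-7.1)
cx=np.array([np.cos(YAW),np.sin(YAW),0]); cy=np.array([-cx[1],cx[0],0])
def case(x,y,z): # rel. case origin
    return C+cx*(x-.105)+cy*y+np.array([0,0,z-.066])
def to(target,jawdeg,s=None,pitch=0):
    """tool shift (mm) in current tool axes and rotvec to a pose; jaw direction (world deg), tool down"""
    s=s or r.get_state(); A=R.from_quat(s["eef_rot"])
    j=np.radians(jawdeg); best=None
    for k in(0,np.pi):
        x=np.array([np.cos(j+k),np.sin(j+k),0]);y=np.array([0,0,-1.]);B=R.from_matrix(np.c_[x,y,np.cross(x,y)])
        print("shift",np.round(A.inv().apply(target-s["tool_pos"])*1000,1),"rot",np.round((A.inv()*B).as_rotvec(),3))
def show(s=None):
    s=s or r.get_state();A=R.from_quat(s["eef_rot"]).as_matrix()
    print("t",round(s["clock"],2),"pos",np.round(s["tool_pos"]*1000,1),"jaw",np.round(A[:,0],3),"y",np.round(A[:,1],3),"z",np.round(A[:,2],3),"q",np.round(s["q"],2),"F",np.round(s["contact_force"],1),"op",round(s["opening"]*88.1,1))
E
python3 - <<'E'
from st import *
show(); print(np.degrees(YAW)); to(case(-.065,-.105,.15),90-7.1)
print(case(-.065,-.105,.09),case(-.1,.03,.113),case(.005,0,.04))
E
```

```text
t 0.1 pos [282.7 556.8 238. ] jaw [ 0.453  0.892 -0.002] y [-0.001 -0.001 -1.   ] z [-0.892  0.453 -0.   ] q [-1.07  0.69 -0.19  1.57  0.16  0.9  -0.22] F [ 0.6 -0.1  0.2] op 88.2
-7.1
shift [-499.5   88.8 -527.4] rot [-0.    -0.346 -0.002]
shift [-499.5   88.8 -527.4] rot [ 2.000e-03  2.796e+00 -0.000e+00]
[ 0.52682542 -0.1274826   0.09      ] [0.50878    0.01080826 0.113     ] [ 0.60926681 -0.03193985  0.04      ]
```

```bash
python3 -m inch '[[-27.7,0,-29.3,0,0,0],[-27.7,0,-29.3,0,0,0],[-27.7,0,-29.3,0,0,0],[-27.7,0,-29.3,0,0,0],[-27.7,0,-29.3,0,0,0],[-27.7,0,-29.3,0,0,0],[-27.7,0,-29.3,0,0,0],[-27.7,0,-29.3,0,0,0],[-27.7,0,-29.3,0,0,0],[-27.7,0,-29.3,0,0,0],[-27.7,0,-29.3,0,0,0],[-27.7,0,-29.3,0,0,0]]' 60 20; python3 -c "
from st import *
show();to(case(-.065,-.105,.15),90-7.1)"
```

```text
clock: 1.1
tool_pos: [0.4461, 0.0998, 0.2386]
eef_rot: [-0.603, -0.37, 0.37, 0.603]
contact_force: [1.4, 0.6, 0.3]
opening: 0.68
t 1.1 pos [446.1  99.8 238.6] jaw [ 0.452  0.892 -0.   ] y [-0. -0. -1.] z [-0.892  0.452  0.   ] q [-0.15  0.48 -0.26  2.05  0.2   0.63  0.56] F [1.4 0.6 0.3] op 59.9
shift [-166.1   88.6 -174.8] rot [-0.    -0.346 -0.   ]
shift [-166.1   88.6 -174.8] rot [ 0.     2.796 -0.   ]
```

```bash
python3 -m inch '[[-27.7,12,-29.1,0,0,0],[-27.7,12,-29.1,0,0,0],[-27.7,12,-29.1,0,0,0],[-27.7,12,-29.1,0,0,0],[-27.7,12,-29.1,0,0,0],[-27.7,12,-29.1,0,0,0],[0,0,0,0,0.12,0],[0,0,0,0,0.12,0],[0,0,0,0,0.12,0],[0,0,0,0,0.12,0],[0,0,0,0,0.12,0],[0,0,0,0,0.12,0]]' 50 20; python3 -m inch '[[0,0,0,0,0.12,0],[0,0,0,0,0.12,0],[0,0,0,0,0.12,0],[0,0,0,0,0.12,0],[0,0,0,0,0.12,0],[0,0,0,0,0.12,0],[0,0,0,0,0.12,0],[0,0,0,0,0.12,0],[0,0,0,0,0.12,0],[0,0,0,0,0.12,0],[0,0,0,0,0.12,0],[0,0,0,0,0.12,0]]'; python3 -c "
from st import *
show();to(case(-.065,-.105,.09),90-7.1)"
```

```text
clock: 2.1
tool_pos: [0.5257, -0.124, 0.1668]
eef_rot: [-0.695, -0.132, 0.132, 0.695]
contact_force: [-0.6, -0.3, -0.3]
opening: 0.569
clock: 3.1
tool_pos: [0.5257, -0.1238, 0.1669]
eef_rot: [-0.609, 0.359, -0.359, 0.609]
contact_force: [0.2, 0.6, -0.1]
opening: 0.567
t 3.1 pos [ 525.7 -123.8  166.9] jaw [ 0.485 -0.875 -0.001] y [-0.001  0.    -1.   ] z [ 0.875  0.485 -0.   ] q [-0.07  0.71  0.36  1.91 -0.42  0.59 -0.5 ] F [ 0.2  0.6 -0.1] op 49.9
shift [ 3.8 76.9 -0.8] rot [-1.000e-03 -2.512e+00 -1.000e-03]
shift [ 3.8 76.9 -0.8] rot [ 0.    0.63 -0.  ]
```

```bash
python3 -m inch '[[0,0,0,0,0.12,0],[0,0,0,0,0.12,0],[0,0,0,0,0.12,0],[0,0,0,0,0.12,0],[0,0,0,0,0.12,0],[0,0,0,0,0.03,0],[3.4,20,-1,0,0,0],[0,20,0,0,0,0],[0,20,0,0,0,0],[0,12,0,0,0,0],[0,5,0,0,0,0],[0,0,0,0,0,0]]' 50 20; python3 -c "
from st import *
show();to(case(-.065,-.105,.09),90-7.1)
s=r.snapshot('top');cv2.imwrite('pics/k1.png',cv2.resize(s['img'][170:350,240:480,::-1],(720,540)))"
```

```text
clock: 4.1
tool_pos: [0.5238, -0.127, 0.0891]
eef_rot: [-0.47, 0.529, -0.528, 0.47]
contact_force: [0.1, 0.7, 0.5]
opening: 0.569
t 4.1 pos [ 523.8 -127.    89.1] jaw [-0.117 -0.993 -0.001] y [-0.002  0.001 -1.   ] z [ 0.993 -0.117 -0.002] q [-0.08  0.86  0.4   1.96 -0.72  0.47 -0.84] F [0.1 0.7 0.5] op 50.1
shift [ 0.1 -0.9  3.1] rot [-1.000e-03 -3.135e+00 -4.000e-03]
shift [ 0.1 -0.9  3.1] rot [ 0.002  0.007 -0.001]
```

View pics/k1.png

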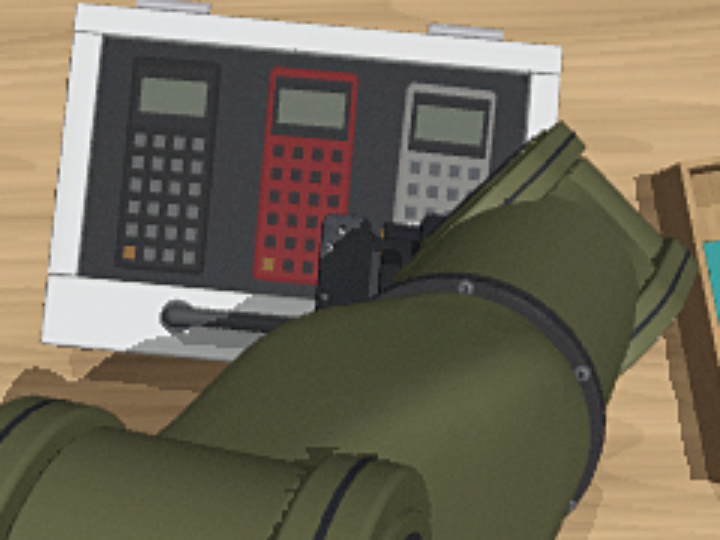

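The arm hides the knob at about (400,250), but the pose readings say the tool is over it. I'll pinch and turn.

```bash
python3 -m inch '[[0,-0.5,3,0,0,0],[0,0,0,0,0,0],[0,0,0,0,0,0],[0,0,0,0,0,0],[0,0,0,0,0,0],[0,0,0,0,-0.1,0],[0,0,0,0,-0.1,0],[0,0,0,0,-0.1,0]]' 5 30; python3 -c "
from st import *
show()"
```

```text
clock: 4.82
tool_pos: [0.5278, -0.1266, 0.0908]
eef_rot: [-0.544, 0.451, -0.451, 0.545]
contact_force: [0.2, 2.2, -0.7]
opening: 0.152
t 4.82 pos [ 527.8 -126.6   90.8] jaw [ 0.186 -0.983 -0.001] y [ 0.     0.001 -1.   ] z [0.983 0.186 0.001] q [-0.04  0.84  0.33  1.95 -0.6   0.45 -0.64] F [ 0.2  2.2 -0.7] op 13.4
```

Pinched (13.4 mm opening, wing 14 mm) and turning with low force.

```bash
python3 -m inch '[[0,0,0,0,-0.115,0],[0,0,0,0,-0.115,0],[0,0,0,0,-0.115,0],[0,0,0,0,-0.115,0],[0,0,0,0,-0.115,0],[0,0,0,0,-0.115,0],[0,0,0,0,-0.115,0],[0,0,0,0,-0.115,0],[0,0,0,0,-0.115,0],[0,0,0,0,-0.115,0],[0,0,0,0,-0.115,0],[0,0,0,0,0,0]]'; python3 -c "
from st import *
show();print(r.get_state()['moment'])"
```

```text
clock: 5.82
tool_pos: [0.527, -0.1258, 0.0908]
eef_rot: [-0.705, 0.043, -0.042, 0.707]
contact_force: [-1.0, 4.9, 2.7]
opening: 0.154
t 5.82 pos [ 527.  -125.8   90.8] jaw [ 0.993 -0.119 -0.001] y [-0.001  0.003 -1.   ] z [0.119 0.993 0.003] q [ 0.12  0.81  0.04  1.94 -0.09  0.39  0.12] F [-1.   4.9  2.7] op 13.6
[ 0.89188214  0.23182754 -0.00218007]
```

```bash
python3 -m inch '[[0,0,0,0,0,0],[0,0,0,0,0,0],[0,-20,0,0,0,0],[0,-30,0,0,0,0],[0,-20,0,0,0,0]]' 40 30; python3 -c "
from st import *
show();to(case(-.1,.03,.094),-7.1)"
```

```text
clock: 6.23
tool_pos: [0.5278, -0.1287, 0.1621]
eef_rot: [0.706, -0.044, 0.045, -0.705]
contact_force: [0.8, 0.7, -0.6]
opening: 0.453
t 6.23 pos [ 527.8 -128.7  162.1] jaw [ 0.992 -0.127  0.001] y [ 0.001 -0.001 -1.   ] z [ 0.127  0.992 -0.001] q [ 0.11  0.69  0.07  1.9  -0.08  0.55  0.11] F [ 0.8  0.7 -0.6] op 39.9
shift [-36.6  67.9 136.1] rot [ 0.001 -0.003  0.001]
shift [-36.6  67.9 136.1] rot [-2.000e-03  3.139e+00  2.000e-03]
```

```bash
python3 -m inch '[[-9.2,0,34,0,0,0],[-9.2,0,34,0,0,0],[-9.2,0,34,0,0,0],[-9.0,0,34,0,0,0],[0,20,0,0,0,0],[0,20,0,0,0,0],[0,15,0,0,0,0],[0,13,0,0,0,0],[0,0,0,0,0,0]]'; python3 -c "
from st import *
show();to(case(-.1,.03,.094),-7.1)
s=r.snapshot('side');cv2.imwrite('pics/s1.png',cv2.resize(s['img'][150:360,230:450,::-1],None,fx=2.7,fy=2.7))"
```

```text
clock: 6.98
tool_pos: [0.507, 0.0111, 0.0907]
eef_rot: [0.706, -0.046, 0.043, -0.705]
contact_force: [-0.6, 0.7, 0.9]
opening: 0.451
t 6.98 pos [507.   11.1  90.7] jaw [ 0.992 -0.126 -0.003] y [-0.003 -0.001 -1.   ] z [ 0.126  0.992 -0.002] q [-0.15  0.79  0.07  2.04 -0.15  0.32 -0.09] F [-0.6  0.7  0.9] op 39.7
shift [ 1.8 -3.3 -0.1] rot [ 0.002 -0.002 -0.003]
shift [ 1.8 -3.3 -0.1] rot [5.00e-03 3.14e+00 3.00e-03]
```

View pics/s1.png

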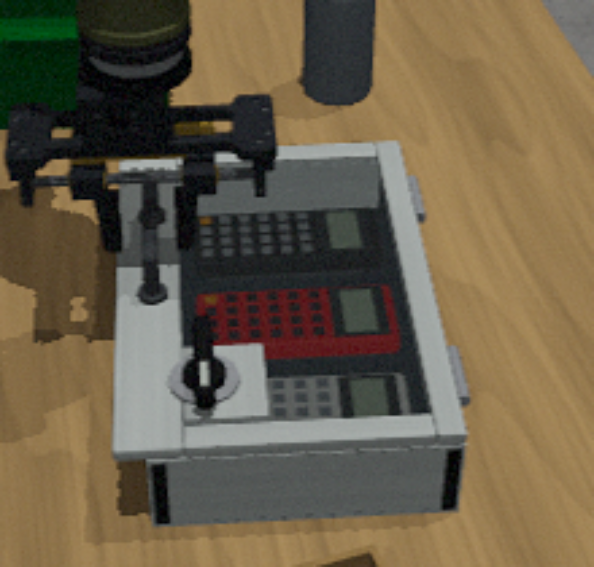

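The side view shows the knob wing (200,370) now lying along the front edge with its pointer to the right. The fingers straddle the handle at (150,220). Next I'll grip it and work out the arc.

```bash
python3 -m inch '[[1,-3,0,0,0,0],[0,0,0,0,0,0],[0,0,0,0,0,0],[0,0,0,0,0,0],[0,0,0,0,0,0]]' 5 35; python3 - <<'E'
from st import *
show()
p=np.radians(167.1)
th=np.arange(0,1.551,.1)
B=210.3*np.c_[np.cos(p-th),np.sin(p-th)]
print(np.round(np.c_[np.diff(B[:,0]),-np.diff(B[:,1])],1).tolist())
E
```

```text
clock: 7.45
tool_pos: [0.5087, 0.0117, 0.0962]
eef_rot: [-0.706, 0.044, -0.044, 0.706]
contact_force: [-2.3, 0.7, 4.1]
opening: 0.12
t 7.45 pos [508.7  11.7  96.2] jaw [ 0.992 -0.124 -0.   ] y [-0.  0. -1.] z [0.124 0.992 0.   ] q [-0.15  0.78  0.07  2.04 -0.15  0.33 -0.09] F [-2.3  0.7  4.1] op 10.6
[[5.7, -20.2], [7.7, -19.6], [9.6, -18.7], [11.4, -17.6], [13.1, -16.4], [14.7, -15.0], [16.1, -13.5], [17.4, -11.8], [18.5, -10.0], [19.4, -8.1], [20.1, -6.1], [20.6, -4.1], [20.9, -2.0], [21.0, 0.1], [20.9, 2.2]]
```

```bash
python3 -m inch '[[5.7,-20.2,0,0,0,0],[7.7,-19.6,0,0,0,0],[9.6,-18.7,0,0,0,0],[11.4,-17.6,0,0,0,0],[13.1,-16.4,0,0,0,0],[14.7,-15,0,0,0,0]]'; python3 -c "
from st import *
show()"
```

```text
clock: 7.95
tool_pos: [0.5654, 0.0046, 0.2021]
eef_rot: [-0.706, 0.048, -0.039, 0.706]
contact_force: [-5.6, 1.8, -8.4]
opening: 0.124
t 7.95 pos [565.4   4.6 202.1] jaw [ 0.992 -0.123 -0.013] y [-0.013  0.001 -1.   ] z [ 0.123  0.992 -0.001] q [-0.16  0.67  0.12  1.79 -0.12  0.71 -0.1 ] F [-5.6  1.8 -8.4] op 10.9
```

```bash
python3 -m inch '[[16.1,-13.5,0,0,0,0],[17.4,-11.8,0,0,0,0],[18.5,-10,0,0,0,0],[19.4,-8.1,0,0,0,0],[20.1,-6.1,0,0,0,0],[20.6,-4.1,0,0,0,0],[20.9,-2,0,0,0,0],[21,0,0,0,0,0]]'; python3 -c "
from st import *
show()
s=r.snapshot('side');cv2.imwrite('pics/s2.png',cv2.resize(s['img'][60:360,230:450,::-1],None,fx=2,fy=2))"
```

```text
clock: 8.62
tool_pos: [0.722, -0.015, 0.2606]
eef_rot: [-0.706, 0.045, -0.042, 0.706]
contact_force: [-6.4, 0.7, 1.1]
opening: 0.122
t 8.62 pos [722.  -15.  260.6] jaw [ 0.992 -0.124 -0.004] y [-0.004  0.001 -1.   ] z [0.124 0.992 0.   ] q [-0.11  0.82  0.14  1.2  -0.12  1.13 -0.08] F [-6.4  0.7  1.1] op 10.8
```

View pics/s2.png

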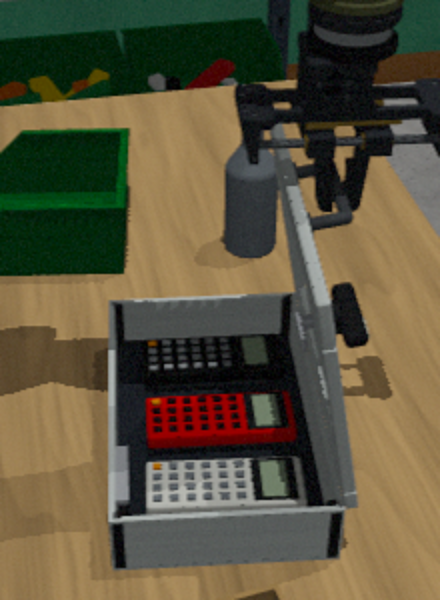

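The lid is at about 1.4 rad, still gripped at the handle. I'll continue to the stop.

```bash
python3 -m inch '[[14,1,0,0,0,0],[8,1.5,0,0,0,0],[4,0.5,0,0,0,0],[0,0,0,0,0,0]]'; python3 -c "
from st import *
show()"; python3 -m inch '[[6,0.5,0,0,0,0],[0,0,0,0,0,0],[0,0,0,0,0,0]]';python3 -c "
from st import *
show()"
```

```text
clock: 9.0
tool_pos: [0.7442, -0.0177, 0.2574]
eef_rot: [-0.705, 0.048, -0.039, 0.706]
contact_force: [-17.4, 1.7, 16.6]
opening: 0.118
t 9.0 pos [744.2 -17.7 257.4] jaw [ 0.992 -0.124 -0.013] y [-0.013  0.002 -1.   ] z [0.124 0.992 0.   ] q [-0.1   0.87  0.15  1.1  -0.12  1.19 -0.08] F [-17.4   1.7  16.6] op 10.4
clock: 9.25
tool_pos: [0.7442, -0.0177, 0.2573]
eef_rot: [-0.705, 0.053, -0.035, 0.706]
contact_force: [-34.0, 2.5, 26.1]
opening: 0.125
t 9.25 pos [744.2 -17.7 257.3] jaw [ 0.992 -0.124 -0.026] y [-0.026  0.003 -1.   ] z [0.124 0.992 0.   ] q [-0.09  0.88  0.15  1.08 -0.12  1.22 -0.08] F [-34.    2.5  26.1] op 11.0
```

Force rose to 34 N with no motion, so the lid is at its stop. I'll relax, open slightly and withdraw upward.

```bash
python3 -m inch '[[-6,-2,0,0,0,0],[0,0,0,0,0,0],[0,0,0,0,0,0]]'; python3 -c "
from st import *
show()"; python3 -m inch '[[0,0,0,0,0,0],[0,0,0,0,0,0],[0,0,0,0,0,0]]' 23; python3 -c "
from st import *
show()"
```

```text
clock: 9.5
tool_pos: [0.7442, -0.0177, 0.2575]
eef_rot: [-0.706, 0.048, -0.04, 0.706]
contact_force: [-14.2, 0.9, 8.3]
opening: 0.117
t 9.5 pos [744.2 -17.7 257.5] jaw [ 0.992 -0.124 -0.012] y [-0.012  0.001 -1.   ] z [ 0.124  0.992 -0.   ] q [-0.1   0.87  0.15  1.1  -0.12  1.19 -0.08] F [-14.2   0.9   8.3] op 10.3
clock: 9.75
tool_pos: [0.7494, -0.0182, 0.2573]
eef_rot: [-0.706, 0.044, -0.044, 0.706]
contact_force: [0.5, -0.0, -0.1]
opening: 0.264
t 9.75 pos [749.4 -18.2 257.3] jaw [ 0.992 -0.124  0.   ] y [ 0.001  0.    -1.   ] z [0.124 0.992 0.   ] q [-0.1   0.87  0.15  1.1  -0.12  1.18 -0.08] F [ 0.5 -0.  -0.1] op 23.3
```

```bash
python3 -m inch '[[-3,-20,0,0,0,0],[0,-25,0,0,0,0],[0,-25,0,0,0,0],[-20,-10,0,0,0,0],[-38,0,0,0,0,0],[-38,0,0,0,0,0],[-38,0,0,0,0,0],[0,0,0,0,0.12,0],[0,0,0,0,0.12,0],[0,0,0,0,0.12,0],[0,0,0,0,0.12,0],[0,0,0,0,0.12,0]]' 23;python3 -m inch '[[0,0,0,0,0.12,0],[0,0,0,0,0.12,0],[0,0,0,0,0.12,0],[0,0,0,0,0.12,0],[0,0,0,0,0.12,0],[0,0,0,0,0.12,0],[0,0,0,0,0.12,0],[0,0,0,0,0.12,0],[0,0,0,0,0,0]]' 80 25; python3 - <<'E'
from st import *
show()
s=r.snapshot('top'); cv2.imwrite('pics/t2.png',s['img'][:,:,::-1])
im=s['img'].astype(int)
red=(im[:,:,0]>90)&(im[:,:,1]<60); red[:150]=0;red[320:]=0;red[:,:240]=0;red[:,440:]=0
c=np.vstack(cv2.findContours(red.astype(np.uint8),cv2.RETR_EXTERNAL,cv2.CHAIN_APPROX_NONE)[0])
print(cv2.minAreaRect((cast(s,c[:,0],.040)[:,:2]*1000).astype(np.float32)))
to(case(-.005,0,.018),-97.1)
E
```

```text
clock: 10.75
tool_pos: [0.6137, -0.0013, 0.3374]
eef_rot: [-0.66, 0.252, -0.253, 0.661]
contact_force: [0.1, -0.7, 0.9]
opening: 0.259
clock: 11.5
tool_pos: [0.6137, -0.0012, 0.3371]
eef_rot: [0.47, -0.528, 0.528, -0.47]
contact_force: [0.2, 0.3, -0.4]
opening: 0.901
t 11.5 pos [613.7  -1.2 337.1] jaw [-0.116 -0.993  0.001] y [ 0.    -0.001 -1.   ] z [ 0.993 -0.116  0.   ] q [-0.39  0.64  0.61  1.49 -0.38  1.13 -1.4 ] F [ 0.2  0.3 -0.4] op 79.3
((585.7293701171875, -46.26724624633789), (31.549345016479492, 105.85316467285156), 81.74453735351562)
shift [ 30.7 319.1 -11.1] rot [-0.     0.013  0.001]
shift [ 30.7 319.1 -11.1] rot [ 1.000e-03 -3.128e+00  1.000e-03]
```

View pics/t2.png

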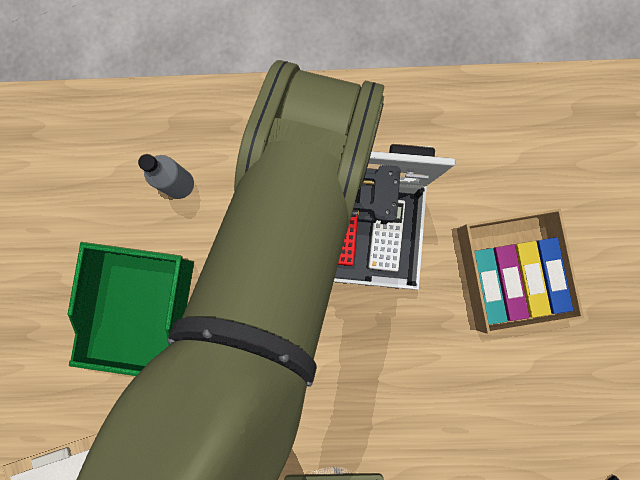

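The arm covers most of the case; red edge visible at (347,240). I'll check the red calculator with the side camera.

```bash
python3 - <<'E'
from st import *
s=r.snapshot('side'); cv2.imwrite('pics/s3.png',s['img'][:,:,::-1])
im=s['img'].astype(int);P=cloud(s)
red=(im[:,:,0]>90)&(im[:,:,1]<70)&(P[:,:,2]>.02)&(P[:,:,2]<.06); red[:200]=0;red[320:]=0;red[:,:270]=0;red[:,400:]=0
top=red&(P[:,:,2]>.036)
q=P[top]; q=q[:,:2]*1000
print(cv2.minAreaRect(q.astype(np.float32)),len(q),np.median(P[top][:,2]))
d=q/1000-C[:2]; print(np.percentile(d@cx[:2],[1,50,99])+.105,np.percentile(d@cy[:2],[1,99]))
for v,n in (("black",0),("white",0)):pass
E
```

```text
((612.596435546875, -13.600669860839844), (196.8155059814453, 148.44415283203125), 82.14458465576172) 788 0.03951271946358187
[-0.06799231 -0.01784325  0.07875438] [-0.03337567  0.0406076 ]
```

View pics/s3.png

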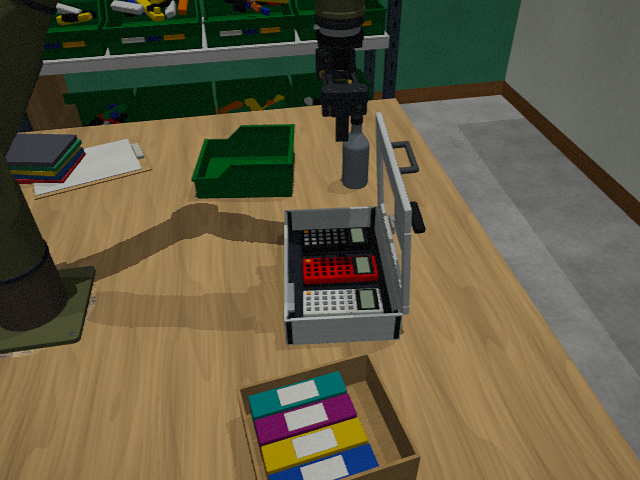

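Lid is upright at (393,200). Red calculator at (340,268) is at case y≈0 with its top at 0.040 m, as expected. Descending.

```bash
python3 -m inch '[[10,0,-4,0,0.013,0],[21,0,-7.5,0,0,0],[0,35,0,0,0,0],[0,35,0,0,0,0],[0,35,0,0,0,0],[0,35,0,0,0,0],[0,35,0,0,0,0],[0,35,0,0,0,0],[0,20,0,0,0,0],[0,0,0,0,0,0]]' 80 25; python3 - <<'E'
from st import *
show()
to(case(-.005,-.001,.018),-97.1)
s=r.snapshot('side'); cv2.imwrite('pics/s4.png',cv2.resize(s['img'][130:350,230:450,::-1],None,fx=2.5,fy=2.5))
E
```

```text
clock: 12.43
tool_pos: [0.5948, -0.0308, 0.1033]
eef_rot: [-0.47, 0.533, -0.528, 0.466]
contact_force: [-1.4, -0.2, 0.5]
opening: 0.905
t 12.43 pos [594.8 -30.8 103.3] jaw [-0.125 -0.992  0.   ] y [-0.008  0.001 -1.   ] z [ 0.992 -0.125 -0.008] q [-0.25  0.88  0.41  1.77 -0.57  0.61 -1.19] F [-1.4 -0.2  0.5] op 79.7
shift [ 0.3 85.2  5.2] rot [ 0.008 -0.002  0.   ]
shift [ 0.3 85.2  5.2] rot [-0.     3.14   0.013]
```

View pics/s4.png

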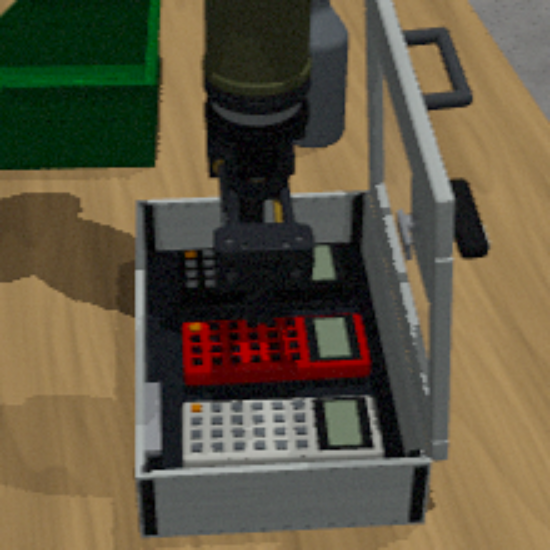

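Tool is centred above the red calculator. Going down.

```bash
python3 -m inch '[[0,25,4,0,0,0],[0,25,0,0,0,0],[0,18,0,0,0,0],[0,10,0,0,0,0],[0,5,0,0,0,0],[0,0,0,0,0,0]]' 80 25; python3 - <<'E'
from st import *
show()
to(case(-.005,-.001,.018),-97.1)
E
```

```text
clock: 12.98
tool_pos: [0.6027, -0.0316, 0.0249]
eef_rot: [0.467, -0.53, 0.531, -0.468]
contact_force: [-0.5, 0.8, -0.0]
opening: 0.91
t 12.98 pos [602.7 -31.6  24.9] jaw [-0.126 -0.992 -0.   ] y [ 0.001 -0.    -1.   ] z [ 0.992 -0.126  0.001] q [-0.2   1.    0.32  1.77 -0.63  0.47 -1.15] F [-0.5  0.8 -0. ] op 80.2
shift [ 0.6  6.9 -3.4] rot [-0.001 -0.002 -0.   ]
shift [ 0.6  6.9 -3.4] rot [ 0.000e+00  3.139e+00 -2.000e-03]
```

```bash
python3 -m inch '[[0,5,-2,0,0,0],[0,0,0,0,0,0],[0,0,0,0,0,0]]' 80 25; python3 -m inch '[[0,0,0,0,0,0],[0,0,0,0,0,0],[0,0,0,0,0,0],[0,0,0,0,0,0],[0,0,0,0,0,0]]' 50 25; python3 - <<'E'
from st import *
show()
E
```

```text
clock: 13.23
tool_pos: [0.6005, -0.0309, 0.02]
eef_rot: [0.467, -0.53, 0.531, -0.468]
contact_force: [-0.3, -0.2, -0.6]
opening: 0.908
clock: 13.65
tool_pos: [0.6004, -0.031, 0.0196]
eef_rot: [0.467, -0.53, 0.531, -0.468]
contact_force: [-0.7, 0.6, 2.6]
opening: 0.7
t 13.65 pos [600.4 -31.   19.6] jaw [-0.126 -0.992 -0.   ] y [ 0.001 -0.    -1.   ] z [ 0.992 -0.126  0.001] q [-0.2   1.01  0.31  1.78 -0.63  0.46 -1.14] F [-0.7  0.6  2.6] op 61.7
```

Gripped at 61.7 mm (62 wide). I'll lift and check.

```bash
python3 -m inch '[[0,-10,0,0,0,0],[0,-20,0,0,0,0],[0,-35,0,0,0,0],[0,-35,0,0,0,0],[0,-35,0,0,0,0],[0,-35,0,0,0,0],[0,0,0,0,0,0]]' 50 30; python3 - <<'E'
from st import *
show()
B=np.array([.4505,.405]);print("bin",B)
to(np.r_[B,.19],-9.4)
to(np.r_[B,.19],-97.1)
s=r.snapshot('side'); cv2.imwrite('pics/s5.png',s['img'][:,:,::-1])
E
```

```text
clock: 14.23
tool_pos: [0.6039, -0.0323, 0.1963]
eef_rot: [0.464, -0.528, 0.534, -0.47]
contact_force: [1.6, -0.6, -0.7]
opening: 0.699
t 14.23 pos [603.9 -32.3 196.3] jaw [-0.127 -0.992 -0.   ] y [ 0.012 -0.001 -1.   ] z [ 0.992 -0.127  0.012] q [-0.3   0.77  0.51  1.71 -0.5   0.79 -1.26] F [ 1.6 -0.6 -0.7] op 61.6
bin [0.4505 0.405 ]
shift [-414.4    3.9 -207.6] rot [-0.01  -1.534  0.009]
shift [-414.4    3.9 -207.6] rot [-0.009  1.608 -0.01 ]
shift [-414.4    3.9 -207.6] rot [-0.012 -0.003 -0.   ]
shift [-414.4    3.9 -207.6] rot [ 0.     3.139 -0.019]
```

View pics/s5.png

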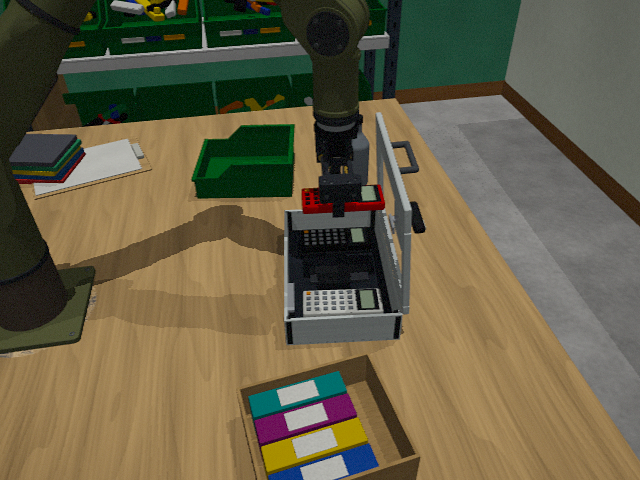

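Calculator is held level, and the other two are still in place. Now to the bin.

```bash
python3 -m inch '[[-15,0,-7.5,0,0,0],[-30,0,-15.4,0,0,0],[-36,0,-18.5,0,0,0],[-36,0,-18.5,0,0,0],[-36,0,-18.5,0,0,0],[-36,0,-18.5,0,0,0],[-36,0,-18.5,0,0,0],[-36,0,-18.5,0,0,0],[-36,0,-18.5,0,0,0],[-36,0,-18.5,0,0,0],[-36,0,-18.5,0,0,0],[-28,0,-14.4,0,0,0]]'; python3 -m inch '[[-8,0,-4,0,-0.06,0],[0,0,0,0,-0.12,0],[0,0,0,0,-0.12,0],[0,0,0,0,-0.12,0],[0,0,0,0,-0.12,0],[0,0,0,0,-0.12,0],[0,0,0,0,-0.12,0],[0,0,0,0,-0.12,0],[0,0,0,0,-0.12,0],[0,0,0,0,-0.12,0],[0,0,0,0,-0.12,0],[0,0,0,0,-0.12,0]]';  python3 - <<'E'
from st import *
show()
to(np.r_[.449,.396,.19],-9.5)
E
```

```text
clock: 15.28
tool_pos: [0.4445, 0.3919, 0.1875]
eef_rot: [-0.47, 0.531, -0.529, 0.467]
contact_force: [-0.1, -0.8, -1.6]
opening: 0.701
clock: 16.28
tool_pos: [0.4437, 0.3962, 0.1877]
eef_rot: [0.699, -0.11, 0.109, -0.698]
contact_force: [-0.3, 0.3, -1.7]
opening: 0.703
t 16.28 pos [443.7 396.2 187.7] jaw [ 0.952 -0.306 -0.002] y [-0.003 -0.002 -1.   ] z [ 0.306  0.952 -0.003] q [-0.92  0.72  0.2   1.72 -0.2   0.72 -0.92] F [-0.3  0.3 -1.7] op 62.0
shift [ 5.1 -2.3  1.4] rot [ 0.003 -0.145 -0.002]
shift [ 5.1 -2.3  1.4] rot [0.003 2.996 0.004]
```

```bash
python3 -m inch '[[3,0,1,0,-0.07,0],[2,0,1,0,-0.075,0],[0,25,0,0,0,0],[0,30,0,0,0,0],[0,30,0,0,0,0],[0,25,0,0,0,0],[0,0,0,0,0,0]]';  python3 - <<'E'
from st import *
show()
to(np.r_[.449,.396,.007],-9.5)
for n in("top","side"):
  s=r.snapshot(n); cv2.imwrite(f'pics/b_{n}.png',s['img'][:,:,::-1])
E
```

```text
clock: 16.87
tool_pos: [0.4462, 0.3944, 0.0734]
eef_rot: [0.708, -0.064, 0.057, -0.701]
contact_force: [-0.6, 0.3, -2.2]
opening: 0.699
t 16.87 pos [446.2 394.4  73.4] jaw [ 0.985 -0.171 -0.008] y [-0.01  -0.008 -1.   ] z [ 0.171  0.985 -0.009] q [-0.87  0.89  0.12  1.77 -0.19  0.5  -0.8 ] F [-0.6  0.3 -2.2] op 61.6
shift [ 3.1 66.4  2.7] rot [ 0.009 -0.006 -0.008]
shift [ 3.1 66.4  2.7] rot [0.013 3.136 0.015]
```

View pics/b_side.png

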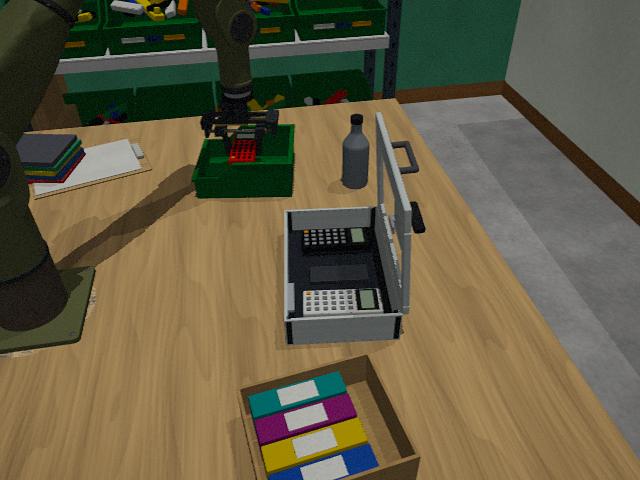

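View pics/b_top.png

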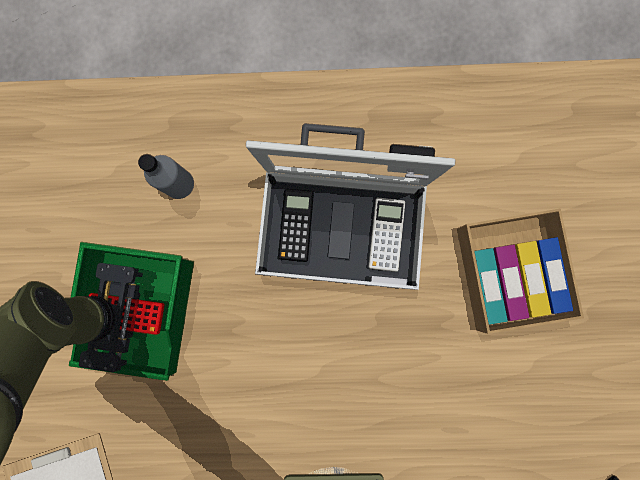

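Top and side views show the calculator level inside the bin walls (red at 88–160, 300–330 in the top view), with the body clear of front and back. Lowering gently.

```bash
python3 -m inch '[[2,15,1,0,0,0],[0,20,0,0,0,0],[0,15,0,0,0,0],[0,7,0,0,0,0],[0,4,0,0,0,0],[0,0,0,0,0,0],[0,0,0,0,0,0]]';  python3 - <<'E'
from st import *
show()
E
```

```text
clock: 17.55
tool_pos: [0.4532, 0.3987, 0.0194]
eef_rot: [-0.704, 0.06, -0.061, 0.705]
contact_force: [-0.1, -0.7, -1.4]
opening: 0.7
t 17.55 pos [453.2 398.7  19.4] jaw [ 0.985 -0.171  0.001] y [ 0.001  0.001 -1.   ] z [0.171 0.985 0.002] q [-0.85  0.98  0.09  1.77 -0.2   0.4  -0.79] F [-0.1 -0.7 -1.4] op 61.6
```

```bash
python3 -m inch '[[0,4,0,0,0,0],[0,3,0,0,0,0],[0,2,0,0,0,0],[0,1,0,0,0,0],[0,1,0,0,0,0],[0,0.5,0,0,0,0],[0,0,0,0,0,0]]';  python3 - <<'E'
from st import *
show()
E
```

```text
clock: 18.13
tool_pos: [0.4524, 0.3981, 0.0067]
eef_rot: [0.705, -0.061, 0.061, -0.704]
contact_force: [0.7, -0.0, -1.1]
opening: 0.702
t 18.13 pos [452.4 398.1   6.7] jaw [ 0.985 -0.171 -0.   ] y [-0. -0. -1.] z [ 0.171  0.985 -0.   ] q [-0.85  1.    0.09  1.77 -0.2   0.38 -0.78] F [ 0.7 -0.  -1.1] op 61.8
```

```bash
python3 -m inch '[[0,1,0,0,0,0],[0,0.7,0,0,0,0],[0,0,0,0,0,0]]';  python3 - <<'E'
from st import *
show()
E
```

```text
clock: 18.38
tool_pos: [0.4526, 0.3982, 0.0055]
eef_rot: [-0.704, 0.061, -0.061, 0.705]
contact_force: [-0.7, -1.2, 3.1]
opening: 0.699
t 18.38 pos [452.6 398.2   5.5] jaw [ 0.985 -0.171  0.   ] y [ 0.  0. -1.] z [0.171 0.985 0.   ] q [-0.85  1.    0.09  1.77 -0.2   0.38 -0.78] F [-0.7 -1.2  3.1] op 61.6
```

Touching the floor. I'll release gently.

```bash
python3 -m inch '[[0,-0.5,0,0,0,0],[0,0,0,0,0,0],[0,0,0,0,0,0]]' 61.5 3; python3 -m inch '[[0,0,0,0,0,0],[0,0,0,0,0,0]]' 63; python3 -m inch '[[0,0,0,0,0,0],[0,0,0,0,0,0],[0,0,0,0,0,0]]' 76 20; python3 - <<'E'
from st import *
show()
E
```

```text
clock: 18.63
tool_pos: [0.4525, 0.3982, 0.0055]
eef_rot: [-0.704, 0.061, -0.061, 0.705]
contact_force: [0.5, -0.3, -1.0]
opening: 0.707
clock: 18.8
tool_pos: [0.4526, 0.3983, 0.0056]
eef_rot: [-0.704, 0.061, -0.061, 0.705]
contact_force: [-0.4, 0.3, -0.5]
opening: 0.718
clock: 19.05
tool_pos: [0.4526, 0.3982, 0.0056]
eef_rot: [-0.704, 0.061, -0.061, 0.705]
contact_force: [0.2, -0.2, 0.5]
opening: 0.861
t 19.05 pos [452.6 398.2   5.6] jaw [ 0.985 -0.171  0.   ] y [ 0.  0. -1.] z [0.171 0.985 0.   ] q [-0.85  1.    0.09  1.77 -0.2   0.38 -0.78] F [ 0.2 -0.2  0.5] op 75.9
```

```bash
python3 -m inch '[[0,-20,0,0,0,0],[0,-38,0,0,0,0],[0,-40,0,0,0,0],[0,-40,0,0,0,0],[0,-40,0,0,0,0],[0,-40,0,0,0,0],[0,-40,0,0,0,0],[0,-40,0,0,0,0],[0,-40,0,-0,-0.045,0],[0,0,0,0,0,0]]' ; python3 - <<'E'
from st import *
show()
to(np.array([.7442,-.0177,.36]),-7.1)
s=r.snapshot("top"); cv2.imwrite(f'pics/b2.png',s['img'][:,:,::-1])
P=cloud(s);im=s['img'].astype(int)
red=(im[:,:,0]>90)&(im[:,:,1]<60);red[:,200:]=0;red[:240]=0
print(red.sum(),np.nanpercentile(P[red][:,2],[2,50,98]))
c=np.vstack(cv2.findContours(red.astype(np.uint8),cv2.RETR_EXTERNAL,cv2.CHAIN_APPROX_NONE)[0])
print(cv2.minAreaRect((cast(s,c[:,0],.023)[:,:2]*1000).astype(np.float32)))
E
```

```text
clock: 19.88
tool_pos: [0.4559, 0.4004, 0.3522]
eef_rot: [-0.702, 0.041, -0.048, 0.71]
contact_force: [1.0, 0.2, -0.2]
opening: 0.862
t 19.88 pos [455.9 400.4 352.2] jaw [ 0.992 -0.126  0.01 ] y [ 0.012  0.011 -1.   ] z [0.126 0.992 0.012] q [-0.91  0.55  0.2   1.49 -0.12  1.1  -0.81] F [ 1.   0.2 -0.2] op 75.9
shift [ 338.6   -9.  -378.5] rot [-0.012 -0.002  0.01 ]
shift [ 338.6   -9.  -378.5] rot [-0.016  3.139 -0.019]
1071 [0.01955364 0.02340168 0.02713641]
((454.7750244140625, 409.8666076660156), (141.6315155029297, 61.588314056396484), 80.30987548828125)
```

View pics/b2.png

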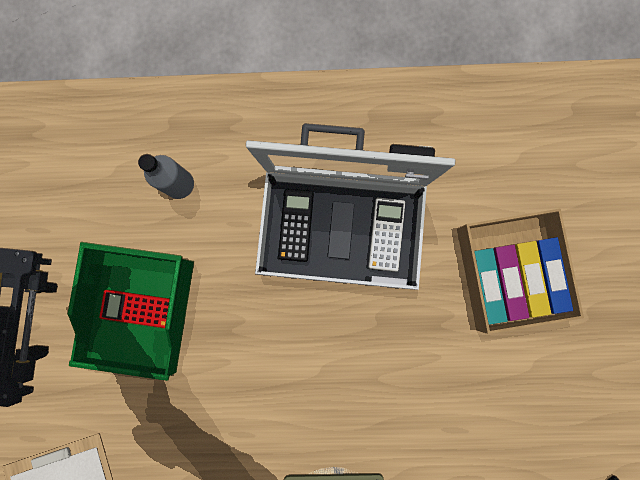

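The calculator lies flat in the bin (top face at 0.023 m; expected 0.023). Bin, flask and carton have not moved. I'll verify the bar position, then return to the handle.

```bash
python3 -m inch '[[15,0,-17,0,0,0],[27,0,-30,0,0,0],[27,0,-30,0,0,0],[27,0,-30,0,0,0],[27,0,-30,0,0,0],[27,0,-30,0,0,0],[27,0,-30,0,0,0],[27,0,-30,0,0,0],[27,0,-30,0,0,0],[27,0,-30,0,0,0],[27,0,-30,0,0,0],[27,0,-30,0,0,0]]' 24 30; python3 - <<'E'
from st import *
show()
to(np.array([.7442,-.0177,.30]),-7.1)
s=r.snapshot("side");P=cloud(s);d=P-C;im=s['img'].astype(int)
X=d@cx;Y=d@cy
m=(P[:,:,2]>.2)&(P[:,:,2]<.31)&(im.max(2)<90)&(abs(Y-.03)<.06)&(X>.005)&(X<.06)
q=P[m];print(len(q)); 
if len(q): 
  k=X[m]>.022
  print(np.percentile(X[m],[5,50,95]),np.percentile(X[m][k],[5,50,95]),np.percentile(q[k][:,2],[5,50,95]))
m=(P[:,:,2]>.1)&(P[:,:,2]<.31)&(im.min(2)>100)&(abs(Y)<.2)&(abs(X)<.06);print("lid top z",np.percentile(P[m][:,2],99),np.polyfit(P[m][:,2]-.066,X[m],1))
cv2.imwrite('pics/s6.png',s['img'][:,:,::-1])
E
```

```text
clock: 20.93
tool_pos: [0.718, 0.0127, 0.3416]
eef_rot: [-0.706, 0.046, -0.044, 0.706]
contact_force: [1.3, -0.1, 0.7]
opening: 0.275
t 20.93 pos [718.   12.7 341.6] jaw [ 0.992 -0.127 -0.003] y [-0.003  0.    -1.   ] z [ 0.127  0.992 -0.   ] q [-0.16  0.76  0.19  1.09 -0.14  1.31 -0.11] F [ 1.3 -0.1  0.7] op 24.2
shift [ 30.   41.5 -26.8] rot [ 0.    -0.003 -0.003]
shift [ 30.   41.5 -26.8] rot [0.005 3.138 0.   ]
340
[0.00746019 0.02609306 0.03452063] [0.02317374 0.02884914 0.03486114] [0.27285789 0.27845906 0.28053088]
lid top z 0.2995924542801764 [-0.05516017  0.00069792]
```

View pics/s6.png

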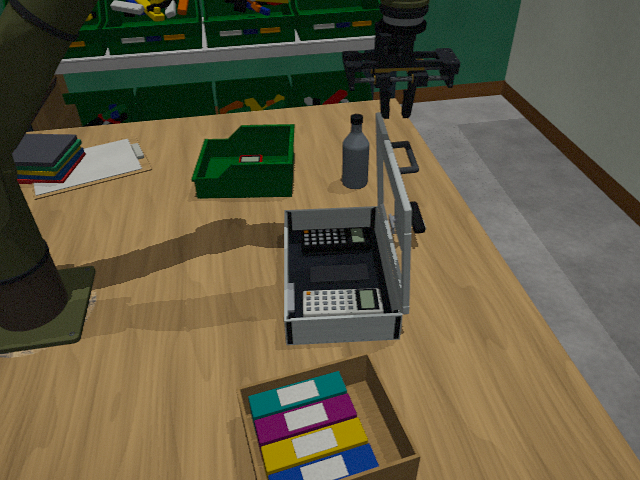

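Bar measured at 30 mm behind the hinge line and z 0.276, which agrees with the earlier grip. Moving over it and checking before entering.

```bash
python3 -m inch '[[15,0,-13,0,0,0],[15,0,-13,0,0,0],[0,10,0,0,0,0],[0,0,0,0,0,0],[0,0,0,0,0,0]]' 24 30; python3 - <<'E'
from st import *
show()
to(np.array([.7442,-.0177,.258]),-7.1)
E
```

```text
clock: 21.4
tool_pos: [0.743, -0.0136, 0.3313]
eef_rot: [-0.705, 0.046, -0.043, 0.706]
contact_force: [-0.3, 0.5, 0.2]
opening: 0.271
t 21.4 pos [743.  -13.6 331.3] jaw [ 0.992 -0.126 -0.005] y [-0.005  0.001 -1.   ] z [0.126 0.992 0.001] q [-0.12  0.82  0.19  1.   -0.14  1.34 -0.08] F [-0.3  0.5  0.2] op 23.9
shift [ 2.1 73.3 -4. ] rot [-0.001 -0.002 -0.005]
shift [ 2.1 73.3 -4. ] rot [ 7.000e-03  3.139e+00 -1.000e-03]
```

```bash
python3 -m inch '[[2,15,-3,0,0,0],[0,20,0,0,0,0],[0,18,0,0,0,0],[0,12,0,0,0,0],[0,8,0,0,0,0],[0,0,0,0,0,0],[0,0,0,0,0,0]]' 24 30; python3 - <<'E'
from st import *
show()
E
```

```text
clock: 21.98
tool_pos: [0.7459, -0.0172, 0.2609]
eef_rot: [-0.705, 0.044, -0.044, 0.706]
contact_force: [0.3, 0.5, 0.8]
opening: 0.273
t 21.98 pos [745.9 -17.2 260.9] jaw [ 0.992 -0.125 -0.   ] y [-0.     0.001 -1.   ] z [0.125 0.992 0.001] q [-0.11  0.86  0.18  1.11 -0.15  1.18 -0.07] F [0.3 0.5 0.8] op 24.1
```

```bash
python3 -m inch '[[0,1,0,0,0,0],[0,0,0,0,0,0],[0,0,0,0,0,0],[0,0,0,0,0,0],[-20.9,-2.2,0,0,0,0],[-21,-0.1,0,0,0,0],[-20.9,2,0,0,0,0],[-20.6,4.1,0,0,0,0],[-20.1,6.1,0,0,0,0],[-19.4,8.1,0,0,0,0],[-18.5,10,0,0,0,0],[-17.4,11.8,0,0,0,0]]' 5 35; python3 - <<'E'
from st import *
show()
E
```

```text
clock: 22.98
tool_pos: [0.5908, 0.0016, 0.223]
eef_rot: [-0.705, 0.042, -0.048, 0.706]
contact_force: [2.9, -1.0, 2.5]
opening: 0.124
t 22.98 pos [590.8   1.6 223. ] jaw [ 0.992 -0.127  0.009] y [ 0.009  0.    -1.   ] z [0.127 0.992 0.001] q [-0.17  0.66  0.16  1.71 -0.14  0.77 -0.07] F [ 2.9 -1.   2.5] op 10.9
```

```bash
python3 -m inch '[[-16.1,13.5,0,0,0,0],[-14.7,15,0,0,0,0],[-13.1,16.4,0,0,0,0],[-11.4,17.6,0,0,0,0],[-9.6,18.7,0,0,0,0],[-6,15,0,0,0,0],[-3.7,11,0,0,0,0],[0,0,0,0,0,0]]'; python3 - <<'E'
from st import *
show()
to(np.array([.5087,.0117,.0962]),-7.1)
E
```

```text
clock: 23.65
tool_pos: [0.5131, 0.0112, 0.1114]
eef_rot: [0.706, -0.046, 0.044, -0.706]
contact_force: [-1.6, -0.1, -6.9]
opening: 0.113
t 23.65 pos [513.1  11.2 111.4] jaw [ 0.992 -0.126 -0.003] y [-0.003 -0.    -1.   ] z [ 0.126  0.992 -0.   ] q [-0.17  0.76  0.1   2.01 -0.18  0.38 -0.06] F [-1.6 -0.1 -6.9] op 9.9
shift [-4.4 15.2 -0.1] rot [ 0.    -0.003 -0.003]
shift [-4.4 15.2 -0.1] rot [5.000e-03 3.139e+00 1.000e-03]
```

```bash
python3 -m inch '[[-2,6,0,0,0,0],[-2,5,0,0,0,0],[0,4,0,0,0,0],[0,3,0,0,0,0],[0,2,0,0,0,0],[0,0,0,0,0,0]]'; python3 - <<'E'
from st import *
show()
E
```

```text
clock: 24.15
tool_pos: [0.5088, 0.0118, 0.0942]
eef_rot: [-0.705, 0.046, -0.044, 0.706]
contact_force: [-9.2, 0.7, 20.1]
opening: 0.115
t 24.15 pos [508.8  11.8  94.2] jaw [ 0.992 -0.127 -0.003] y [-0.003  0.001 -1.   ] z [0.127 0.992 0.   ] q [-0.16  0.79  0.08  2.04 -0.19  0.33 -0.05] F [-9.2  0.7 20.1] op 10.1
```

Lid resists with 20 N at its original closed height, so it's shut. Releasing, and going over to the knob.

```bash
python3 -m inch '[[0,-1,0,0,0,0],[0,0,0,0,0,0],[0,0,0,0,0,0],[0,-20,0,0,0,0],[0,-35,0,0,0,0],[0,-10,0,0,0,0],[9,0,-34,0,0,0],[9,0,-34,0,0,0],[9,0,-34,0,0,0],[9,0,-34,0,0,0],[0,0,0,0,0,0]]' 40 30; python3 - <<'E'
from st import *
show()
to(case(-.065,-.105,.091),-7.1)
s=r.snapshot("side");cv2.imwrite('pics/s7.png',cv2.resize(s['img'][130:350,230:450,::-1],None,fx=2.5,fy=2.5))
P=cloud(s);d=P-C;im=s['img'].astype(int);X=d@cx;Y=d@cy
m=(X<-.19)&(X>-.225)&(im.min(2)>110)&(Y>.09)&(Y<.155)&(P[:,:,2]>.07)
print("rail left z",m.sum(),np.median(P[m][:,2]))
m=(X>-.02)&(X<-.003)&(im.min(2)>110)&(abs(Y)<.15)&(P[:,:,2]>.07);print("rear z",m.sum(),np.median(P[m][:,2]))
E
```

```text
clock: 25.07
tool_pos: [0.5303, -0.1379, 0.159]
eef_rot: [0.708, -0.047, 0.051, -0.703]
contact_force: [0.0, -0.9, 0.6]
opening: 0.457
t 25.07 pos [ 530.3 -137.9  159. ] jaw [ 0.99  -0.138  0.005] y [ 0.004 -0.007 -1.   ] z [ 0.138  0.99  -0.007] q [ 0.11  0.7   0.1   1.89 -0.11  0.55  0.14] F [ 0.  -0.9  0.6] op 40.2
shift [-5.3 67.9 10.2] rot [ 0.007 -0.014  0.005]
shift [-5.3 67.9 10.2] rot [-0.008  3.127  0.01 ]
rail left z 0 nan
rear z 855 0.0778640881107177
  return _methods._mean(a, axis=axis, dtype=dtype,
  ret = ret.dtype.type(ret / rcount)
```

View pics/s7.png

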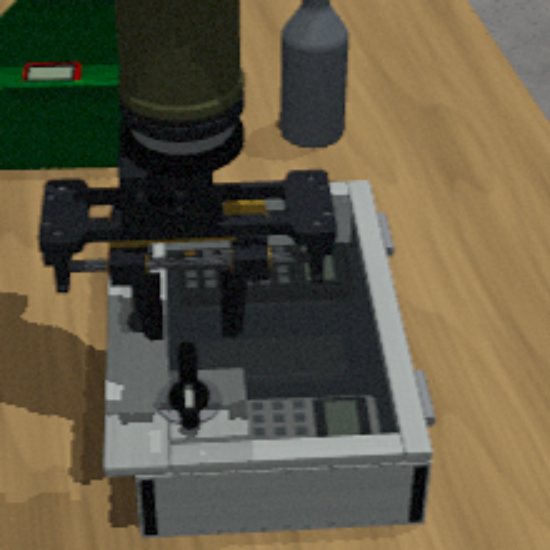

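Lid looks flush, knob wing at (188,390) along the front edge. Checking the front-rail height while settling over the knob.

```bash
python3 -m inch '[[0,0,0,0,0,0],[0,0,0,0,0,0]]'; python3 - <<'E'
from st import *
show()
to(case(-.065,-.105,.091),-7.1)
for n in("side","top"):
  s=r.snapshot(n)
  P=cloud(s);d=P-C;X=d@cx;Y=d@cy
  for a,b in((-.155,-.03),(-.15,-.13),(.08,.155)):
    m=(X<-.195)&(X>-.228)&(Y>a)&(Y<b)&(P[:,:,2]>.07)&(P[:,:,2]<.09);print(n,a,m.sum(),np.median(P[m][:,2]) if m.any() else 0)
  m=(X>-.018)&(X<-.003)&(abs(Y)<.15)&(P[:,:,2]>.07)&(P[:,:,2]<.09);print("rear",m.sum(),np.median(P[m][:,2]))
E
```

```text
clock: 25.28
tool_pos: [0.5294, -0.1262, 0.1583]
eef_rot: [-0.705, 0.044, -0.044, 0.706]
contact_force: [0.7, 0.2, -0.8]
opening: 0.452
t 25.28 pos [ 529.4 -126.2  158.3] jaw [ 0.992 -0.125  0.   ] y [ 0.     0.001 -1.   ] z [0.125 0.992 0.001] q [ 0.09  0.7   0.09  1.9  -0.12  0.55  0.14] F [ 0.7  0.2 -0.8] op 39.8
shift [-2.4 67.3 -1.7] rot [-0.001 -0.001  0.   ]
shift [-2.4 67.3 -1.7] rot [-0.00e+00  3.14e+00 -2.00e-03]
side -0.155 848 0.07768769147808248
side -0.15 156 0.0777737027864096
side 0.08 9 0.07902000285390892
rear 754 0.07782033559313387
top -0.155 488 0.07846413143582277
top -0.15 0 0
top 0.08 608 0.07854825227459573
rear 1082 0.0783428957164654
```

Front and rear heights agree at 78 mm, so the lid is flush. Pinching the knob and turning it clockwise.

```bash
python3 -m inch '[[-2.4,25,-1.5,0,0,0],[0,25,0,0,0,0],[0,12,0,0,0,0],[0,5,0,0,0,0],[0,0,0,0,0,0],[0,0,0,0,0,0]]' 40; python3 -m inch '[[0,0,0,0,0,0],[0,0,0,0,0,0],[0,0,0,0,0,0],[0,0,0,0,0,0],[0,0,0,0,0.1,0],[0,0,0,0,0.1,0]]' 5 30; python3 - <<'E'
from st import *
show()
E
```

```text
clock: 25.88
tool_pos: [0.527, -0.1283, 0.0919]
eef_rot: [-0.706, 0.044, -0.045, 0.706]
contact_force: [-0.4, -0.2, 0.6]
opening: 0.454
clock: 26.38
tool_pos: [0.5261, -0.129, 0.0921]
eef_rot: [-0.697, 0.117, -0.116, 0.698]
contact_force: [-2.4, 0.2, 3.6]
opening: 0.153
t 26.38 pos [ 526.1 -129.    92.1] jaw [ 0.946 -0.325 -0.001] y [-0.     0.001 -1.   ] z [0.325 0.946 0.   ] q [ 0.09  0.81  0.11  1.94 -0.21  0.4   0.03] F [-2.4  0.2  3.6] op 13.4
```

```bash
python3 -m inch '[[0,0,0,0,0.122,0],[0,0,0,0,0.122,0],[0,0,0,0,0.122,0],[0,0,0,0,0.122,0],[0,0,0,0,0.122,0],[0,0,0,0,0.122,0],[0,0,0,0,0.122,0],[0,0,0,0,0.122,0],[0,0,0,0,0.122,0],[0,0,0,0,0.122,0],[0,0,0,0,0.122,0],[0,0,0,0,0.06,0]]'; python3 -m inch '[[0,0,0,0,0,0],[0,0,0,0,0,0]]'; python3 - <<'E'
from st import *
show();print(r.get_state()['moment'])
E
```

```text
clock: 27.38
tool_pos: [0.5245, -0.1264, 0.092]
eef_rot: [-0.458, 0.541, -0.537, 0.458]
contact_force: [-5.2, 4.2, 10.2]
opening: 0.156
clock: 27.55
tool_pos: [0.5245, -0.1265, 0.092]
eef_rot: [-0.46, 0.54, -0.535, 0.46]
contact_force: [-5.4, 4.6, 9.4]
opening: 0.158
t 27.55 pos [ 524.5 -126.5   92. ] jaw [-0.155 -0.988 -0.004] y [-0.004  0.005 -1.   ] z [ 0.988 -0.155 -0.005] q [-0.1   0.86  0.45  1.95 -0.76  0.5  -0.83] F [-5.4  4.6  9.4] op 13.9
[0.83417331 1.18422065 0.32768374]
```

At the stop, with the moment rising. Releasing and withdrawing clear.

```bash
python3 -m inch '[[0,0,0,0,-0.03,0],[0,0,0,0,0,0],[0,0,0,0,0,0],[0,-20,0,0,0,0],[0,-35,0,0,0,0],[0,-40,0,0,0,0],[0,-40,0,0,0,0],[0,-20,-35,0,0,0],[0,0,-40,0,0,0],[0,0,-40,0,0,0],[0,0,0,0,0,0],[0,0,0,0,0,0]]' 45 30; python3 - <<'E'
from st import *
show()
for n in("top","side"):
  s=r.snapshot(n); cv2.imwrite(f'pics/f_{n}.png',s['img'][:,:,::-1])
E
```

```text
clock: 28.55
tool_pos: [0.4099, -0.1138, 0.2467]
eef_rot: [-0.466, 0.533, -0.531, 0.466]
contact_force: [1.5, -0.6, 0.1]
opening: 0.505
t 28.55 pos [ 409.9 -113.8  246.7] jaw [-0.13  -0.991 -0.002] y [-0.002  0.002 -1.   ] z [ 0.991 -0.13  -0.002] q [-0.28  0.51  0.69  2.15 -0.54  0.66 -0.91] F [ 1.5 -0.6  0.1] op 44.5
```

View pics/f_top.png

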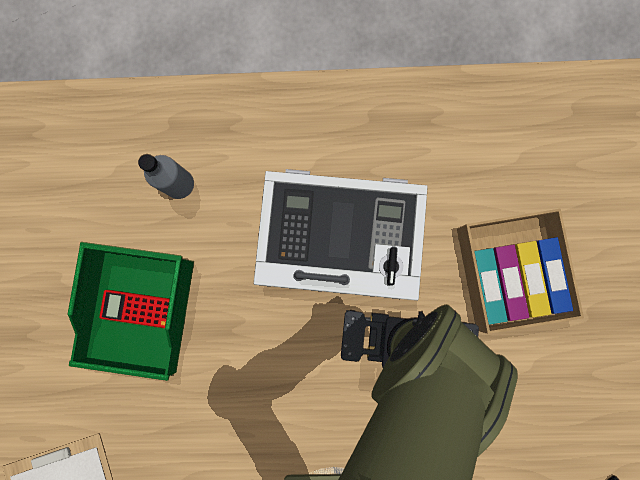

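View pics/f_side.png

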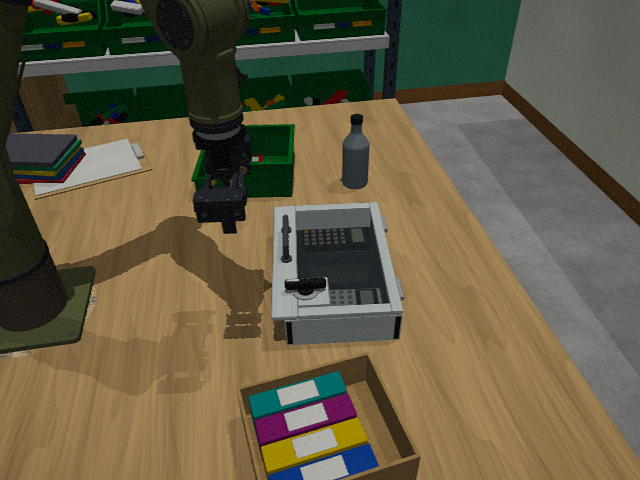

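The knob at (391,266) is across the front edge again, the lid is flush, and everything else looks unmoved. One numeric comparison with the start, then I'll hand in.

```bash
python3 - <<'E'
from st import *
a=dict(np.load("pics/top0.npz")); b=r.snapshot("top")
for s in(a,b):
    P=cloud(s);H=P[:,:,2];im=s["img"].astype(int)
    m=np.zeros((480,640),np.uint8);sub=(H>.1)&(H<.112);m[240:300,375:410]=sub[240:300,375:410]
    q=P[m>0][:,:2]; w=np.linalg.svd(q-q.mean(0),full_matrices=False)[2][0]; print("knob",q.mean(0).round(4),np.degrees(np.arctan2(w[1],w[0])).round(1))
    X=(P-C)@cx;Y=(P-C)@cy
    for x0,x1 in((-.228,-.195),(-.018,-.003)):
        k=(X>x0)&(X<x1)&(abs(Y)<.15)&(H>.07)&(H<.09);print("lid z",np.median(H[k]).round(4))
    g=(im[:,:,1]>im[:,:,0]+40)&(im[:,:,1]>im[:,:,2]+25);g[:,250:]=0
    k=g&(H>.093)&(H<.106);print("bin rim",P[k].mean(0).round(4))
print(np.abs(a["img"][140:220,120:200].astype(int)-b["img"][140:220,120:200]).mean(),np.abs(a["img"][200:340,440:590].astype(int)-b["img"][200:340,440:590]).mean())
print(r.get_state()["contact_force"]); r.finish_job()
E
```

```text
knob [ 0.5264 -0.1269] 176.1
lid z 0.0785
lid z 0.0782
bin rim [0.5282 0.3911 0.1003]
knob [ 0.5261 -0.1267] 172.9
lid z 0.0785
lid z 0.0781
bin rim [0.529  0.3926 0.1003]
12.452708333333334 14.922190476190476
[0.17531526 0.64039936 0.62382854]
the job is handed in; nothing more can be done
```

The red calculator is in the green bin and the case is shut and latched again; I handed the job in at about 29 s. No verdict is reported, so this rests on my own checks.

**What I did**
1. I pinched the knob and turned it a quarter turn anticlockwise.
2. I lifted the lid by its handle until it stopped moving, where the force rose to about 34 N at the fingers.
3. I gripped the red calculator by its long sides and lowered it into the bin until the fingertips touched the floor, then released it. From the finger heights, its underside was about 2–3 mm above the floor at release.
4. I closed the lid by the handle and turned the knob back to its stop.

**Last checks**
- **Calculator:** in the picture taken after release it lay flat, face up, with its top at 23 mm, as expected.
- **Lid:** its front and rear heights match the start to within 0.1 mm.
- **Knob:** it lies across the front edge again. The images put it 3° from its starting angle, which brings it to the case's own direction.
- **Bin:** the average position of its rim reads 0.8 mm and 1.5 mm different from the start. That is within the camera's error, and arm shadow may have changed which points were counted.
- **Flask, carton and the other two calculators:** they look unmoved in the pictures. The pixel comparison for the flask and carton did not settle it, with mean differences of 12 and 15 grey levels. I put that down to image noise and moving shadows, but did not verify it.

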